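# Set the fence of a print register board

### The arm

A 7-joint arm with a two-finger parallel gripper is mounted at the origin on the work surface. World frame = base frame: x ahead of the robot, y to its left, z up, the work surface at z = 0. Lengths are in m, angles in rad, forces in N, time in s.
With the tool pointing down it reaches from about 0.4 to 0.85 m from the base axis. Payload 6.9 kg.
Tool frame: the origin (TCP) lies midway between the tips of the shut fingers; the grasp point (between the pads) lies 19 mm behind it (bot.tcp_to_grasp is the distance from the TCP to the grasp point, in m); z points along the fingers, x is the direction in which the jaws open and shut, and the axes are right-handed (so a half turn about z gives the same grasp; the last joint's range is limited). The gripper opens to 85 mm and grips with 20 to 120 N. Pads are 22 mm wide; open, the fingers measure 114 mm over their backs; the gripper's body (76 mm by 85 mm) begins 54 mm behind the grasp point. The pads swing forward as they close: fully open they stand 13 mm farther back than shut.
Start: joints at [-1.167, 0.507, -0.238, 1.5, 0.126, 1.149, -0.155], TCP at [0.183, 0.597, 0.231] pointing down, gripper open.
Joint ranges: [-3.08, 3.08], [-0.24, 2.05], [-1.43, 1.35], [0, 2.5], [-1.52, 4.66], [0.17, 1.96], [-2.89, 2.89]. Speed limits (rad/s): [2.39, 2.39, 3.14, 3.14, 3.14, 3.14, 3.14].

### API

Orientations are given as [roll, pitch, yaw] about the fixed x, y, z axes, in that order (R = Rz(yaw) Ry(pitch) Rx(roll)).
In Python, from plant import bot gives the robot as it stands. The module is installed in compiled form; this text tells all that it offers. Calls block until the motion is done:
- bot.move_ptp(position, orientation): joint-space move of the TCP to a pose.
- bot.movel(position, speed=0.15, rotation=None, until_force=None): straight line of the TCP; rotation=None keeps the orientation; speed is the mean speed in m/s. With until_force (N) it stops when the force on the tool has changed by that much, and returns True; else False.
- bot.goto_joints(angles): joint-space move.
- bot.gripper_to(opening, grasp_force=None): finger opening in m; grasp_force is the grip in N (None keeps the last); returns when the fingers have stopped.
- bot.hold(seconds).
- bot.ik(position, orientation): joint angles nearest the present ones, or None.
- bot.get_state(): the state.
- bot.capture(name): name is "scene" or "top"; returns the picture (384x512x3 uint8, blue, green, red); there is no depth.
- bot.camera_model(name): a dict with "mtx" (3x3 intrinsics, pixels), "world_to_cam" (4x4, takes a point from world to camera coordinates). Camera axes: x right, y down, z forward; pixel columns grow to the right and rows downward; lengths in m; the calibration is good to about 2 mm. A picture is of the moment at which its call begins. camera_model takes no time and is no camera call.
A pose or a line that the arm cannot do raises bot.MotionError and nothing moves.
- bot.job_done(): hands the job in, once; it reports no verdict.
Trained networks look in the newest picture that a camera, given by its name, has taken for a name from the list of things; names that differ only in an ending like _2 or _b are one class to them, and where a whole thing is asked for, a point or a joint stands for the part that bears it (a point fixed in the world has none). Each returns a list of dicts, best first, with "p" (0 to 1); they miss things now and then, are a little off and sometimes report something else, mostly with a low value. They report only what shows in the picture. A call takes as long as a camera call. They do not tell look-alikes from the thing itself.
- bot.spot_in(camera, label): "centre" ([column, row] in pixels, amid what is visible of it).
The state is a dict: "time": time; "joints": joint angles; "qvel": joint speeds; "joint_efforts": joint torques, N m; "tool_pos": TCP position; "orientation": TCP orientation; "contact_force": force on the tool from outside, world axes, zero at the start; "torque": the same for the moment, N m; "finger_gap": finger opening in m.
Only numpy, scipy, OpenCV 4.12 (cv2) and the standard library are available. Lean on these libraries where they do the work, as an engineer would, in place of code of your own. Each camera call takes 0.05 s, during which the arm holds its last target. There are 200 camera calls.

### The job

Slide the slotted aluminium fence along the register board until it presses snugly against both steel register blocks, without ramming them. Then tighten the black bar knob clockwise until it clamps the fence firmly, without overtightening, and let go with the fence still up against the blocks. Leave the mug, the jar and the brush where they are.

Things in the scene. Friction and masses are not known exactly. Their poses are not given: they have to be found in the camera images.
- board: plywood board screwed to the table, 240 (x) by 230 (y) by 20 mm. Origin: centre of its underside, on the table. Two 8 mm steel studs at x = -60 and +60 mm, both y = -20 mm: the one at -60 has a plain round screw head (20 mm wide, top 34 mm above the table, leave it), the one at +60 carries the black clamp knob. The fence slides along the board's y
- fence: loose aluminium angle, 0.35 to 0.9 kg, lying on the board, guided by the studs in two slots (10 by 62 mm) along its y. Plate 180 (x) by 117 (y, -62 to +55) by 6 mm. Origin: plate's underside, at x = 0 midway between the slots. It starts 14 to 44 mm short of the register blocks and must go to +y; sliding takes 2 to 7 N
- fence_face (a point): centre of the lower edge of the outer (+y) face that must meet the register blocks; axes as the fence. Above it rises the fence's flange: 180 mm long, 8 mm thick (y = -8 to 0 here), its top 66 mm above the table. The plate behind it is bare between the studs, so the flange can be pinched or pushed at x = 0
- register: two steel register blocks fixed on the board: each 45 (x) by 14 (y) by 12 mm high, centred at x = -60 and +60 mm with a 75 mm gap between; they mark where the fence belongs. Origin: on the board's top, midway between, in the plane of the faces that the fence meets; +y points away from the fence. 5 to 8 N on them is right, 20 N is ramming
- knob_grip (a point): middle of the black bar knob, on its vertical axis, 60 mm above the table; bar 50 mm long (point's x), 12 mm thick (y), 44 to 70 mm above the table. Clockwise from above tightens; it keeps its height. Free, it rubs with 0.12 N m, either way at rest; a rise of 0.1 to 0.2 N m over readings taken alike while free is firm, 0.4 overtightened. Let go, it stays
- knob: the same black knob with the square steel pressure foot (28 by 28 by 4 mm) below it, which turns with it and screws down onto the fence's plate; it meets the plate after 0.25 to 1.15 rad of turning (differs each time, not to be seen), then the torque climbs some 0.1 N m per 0.07 rad. Origin: on its axis, 34 mm above the table
- mug: white mug, 72 mm wide, 85 mm high, standing near the board; bystander
- jar: glass jar with white cap, 52 mm wide, 65 mm high, near the board; bystander
- brush: flat paint brush with wooden handle, lying near the board beyond the register blocks; bystander
Mind the look-alikes: they are no part of the job. What is meant by the fence is not blue, and is the larger of those in its own colour.

How it is judged:
On the way, in this order (a step that is already met when the one before it is completed fails the run):
1. the fence presses on the register blocks (at least 3 N) with its face within 1.5 mm of them (contact force between fence and register above 3 N and y of fence_face in the frame of register above -0.0015 m), for 0.1 s.
2. the knob's foot clamps the fence with more than 10 N (contact force between knob and fence above 10 N), for 0.2 s.
At the end, for the whole second after the job is handed in: The fence's face is within 1.5 mm of the register blocks, the knob's foot clamps the fence with more than 10 N, and the fence is at rest (y of fence_face in the frame of register above -0.0015 m and contact force between knob and fence above 10 N and linear speed of fence below 0.01 m/s); the robot touches nothing.
It fails at once if the register blocks are rammed (more than 20 N) (contact force between fence and register above 20 N).
It fails at once if the knob is overtightened (clamp force above 60 N) (contact force between knob and fence above 60 N).
It fails at once if the mug, jar or brush is moved more than 20 mm (distance of any of mug, jar, brush from where it was at the start of the episode above 0.02 m).
It also fails if it takes over 67 s, if anything falls off the work surface, if the arm or the gripper's body presses on something with over 40 N, if the wrist force passes 120 N, or if a joint passes its speed limit or range.

## Working session

There is one attempt and no reset: what is moved stays moved. The work goes in short steps, each a Python script; the robot and the scene stay as the last script left them, time stands still between calls to the robot, and variables do not carry over. Pictures are saved under pics/ and viewed, about 8 in all and at most 12, crops included, and the job is handed in when it is done.

```bash
mkdir -p pics
python3 - <<'E'
from plant import bot
import cv2,numpy as np
for c in("scene","top"):
    im=bot.capture(c); cv2.imwrite(f"pics/{c}0.png",im)
    m=bot.camera_model(c); W=np.array(m["world_to_cam"]); print(c,np.round(m["mtx"],1).tolist(),np.round(-W[:3,:3].T@W[:3,3],3), np.round(W[:3,:3],2).tolist())
    for l in("board","fence","fence_face","register","knob_grip","knob","mug","jar","brush"):
        print(l,[(np.round(d["centre"]).tolist(),round(d["p"],2)) for d in bot.spot_in(c,l)][:4])
print(bot.get_state())
E
```

```text
scene [[385.0, 0.0, 258.3], [0.0, 385.0, 188.0], [0.0, 0.0, 1.0]] [1.124 0.304 0.887] [[-0.4, 0.92, -0.01], [0.7, 0.3, -0.65], [-0.6, -0.27, -0.76]]
board [([224.0, 230.0], 0.77), ([190.0, 174.0], 0.22)]
fence [([215.0, 136.0], 0.94), ([320.0, 181.0], 0.94), ([211.0, 214.0], 0.77)]
fence_face [([213.0, 211.0], 0.93), ([215.0, 139.0], 0.85), ([323.0, 179.0], 0.63)]
register []
knob_grip [([198.0, 222.0], 0.8)]
knob [([197.0, 219.0], 0.75), ([270.0, 266.0], 0.71)]
mug [([150.0, 192.0], 0.97), ([198.0, 220.0], 0.71)]
jar [([151.0, 190.0], 0.25)]
brush [([273.0, 265.0], 0.85)]
top [[370.4, 0.0, 257.5], [0.0, 370.4, 189.0], [0.0, 0.0, 1.0]] [0.38  0.038 0.891] [[0.02, -1.0, 0.02], [-0.99, -0.02, -0.13], [0.13, -0.02, -0.99]]
board [([277.0, 152.0], 0.66)]
fence [([196.0, 264.0], 0.76), ([298.0, 160.0], 0.69), ([361.0, 290.0], 0.69), ([275.0, 150.0], 0.42)]
fence_face [([301.0, 160.0], 0.96), ([193.0, 262.0], 0.73), ([364.0, 289.0], 0.59)]
register [([263.0, 138.0], 0.59), ([215.0, 126.0], 0.36)]
knob_grip [([308.0, 133.0], 0.52)]
knob [([306.0, 131.0], 0.78)]
mug [([384.0, 151.0], 0.58)]
jar [([353.0, 198.0], 0.76), ([301.0, 161.0], 0.56), ([384.0, 150.0], 0.38)]
brush [([212.0, 126.0], 0.85)]
{'time': 1.0, 'joints': array([-1.16749298,  0.50744782, -0.23759431,  1.50017552,  0.1256938 ,
        1.14889182, -0.15476413]), 'qvel': array([-0.00063433,  0.00016143, -0.00019856, -0.00076023, -0.00159292,
        0.00027023,  0.00095899]), 'joint_efforts': array([-9.76600531e-04, -6.20366049e+01, -2.18466036e+00, -2.49964195e+01,
        1.39638822e-02,  2.43794660e-03, -3.50715254e-05]), 'tool_pos': array([0.18341419, 0.59748684, 0.23131567]), 'orientation': array([-3.14158183e+00, -5.36088568e-05,  1.27299480e+00]), 'contact_force': array([-0.61556454,  0.07144875,  0.39580436]), 'torque': array([ 0.01258077, -0.01765802,  0.02940244]), 'finger_gap': 0.08536827097176937}
```

Run:
```python
import cv2,numpy as np
t=cv2.imread("pics/top0.png");s=cv2.imread("pics/scene0.png")
cv2.imwrite("pics/t1.png",cv2.resize(t[60:320,150:430],None,fx=2.3,fy=2.3,interpolation=cv2.INTER_CUBIC))
cv2.imwrite("pics/s1.png",cv2.resize(s[100:320,100:380],None,fx=2.7,fy=2.7,interpolation=cv2.INTER_CUBIC))
```

```text
(no output)
```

View pics/t1.png

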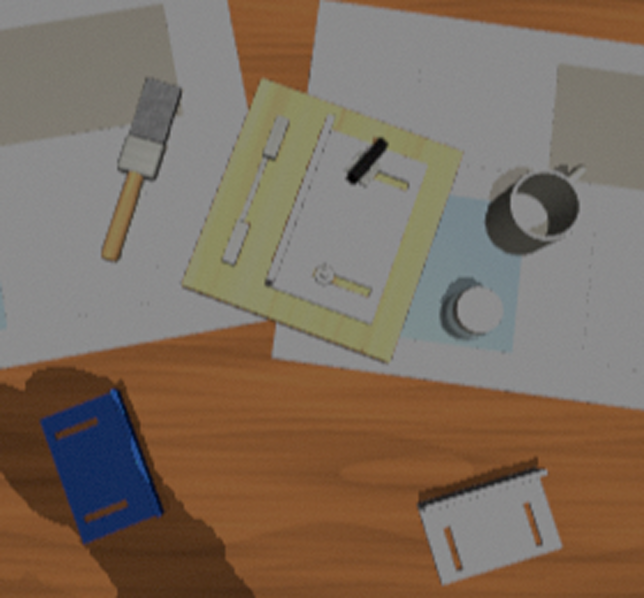

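View pics/s1.png

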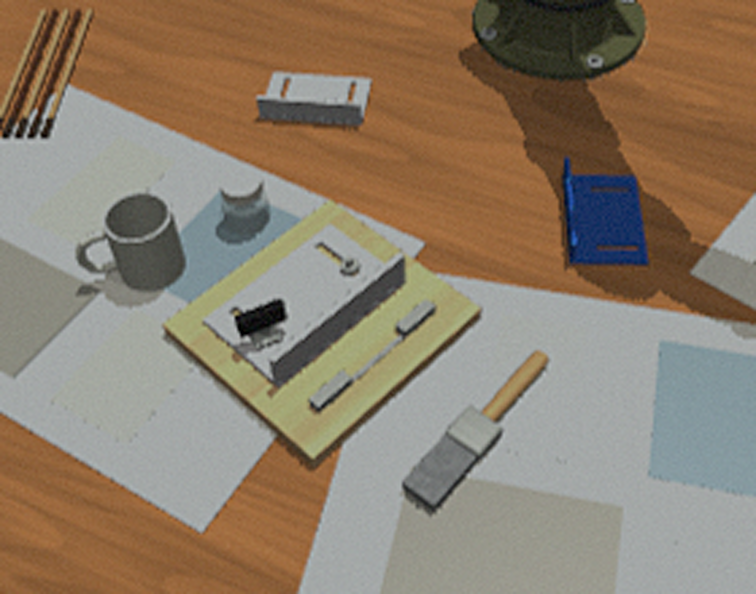

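The top view shows the board, with its corners in the crop at (262,80), (462,150), (388,362) and (184,286). The large grey fence lies on it with its flange toward the left (+y), the register blocks left of that, and the knob at the upper stud. The small grey and blue angles are decoys. The scene view agrees. I'll fit the poses next.

```bash
cat > geo.py <<'E'
import numpy as np
from plant import bot
def proj(c,P):
    m=bot.camera_model(c); q=np.atleast_2d(P)@np.array(m["world_to_cam"])[:3,:3].T+np.array(m["world_to_cam"])[:3,3]
    q=q@np.array(m["mtx"]).T; return q[:,:2]/q[:,2:]
def b2w(p,P):  # board pose (x,y,yaw), points in board frame
    P=np.atleast_2d(np.array(P,float)); c,s=np.cos(p[2]),np.sin(p[2])
    return np.c_[p[0]+c*P[:,0]-s*P[:,1],p[1]+s*P[:,0]+c*P[:,1],P[:,2]]
E
cat > fit.py <<'E'
from geo import *
from scipy.optimize import least_squares
T=lambda a:np.array(a)/2.3+[150,60]
S=lambda a:np.array(a)/2.7+[100,100]
B=[(.12,.115,.02),(.12,-.115,.02),(-.12,-.115,.02),(-.12,.115,.02),(-.06,-.02,.034)]
tB=T([(262,80),(462,150),(388,362),(184,286),(324,274)]); sB=S([(314,462),(165,326),(334,203),(481,311),(349,266)])
# flange top ends (y mid -4mm in top; outer edge), scene flange top outer edge
def F(yf): return [(.09,yf-.004,.066),(-.09,yf-.004,.066)], [(.09,yf,.066),(-.09,yf,.066)]
tF=T([(332,116),(269,284)]); sF=S([(275,362),(404,254)])
def K(a): # bar ends at top
    return [(.06+.025*np.cos(a),-.02+.025*np.sin(a),.07),(.06-.025*np.cos(a),-.02-.025*np.sin(a),.07)]
tK=T([(381,143),(353,178)])
R=[(.06,None,.032),(-.06,None,.032)]
tR=T([(276,137),(237,242)]); sR=S([(332,388),(416,315)])
def res(p):
    r=[proj("top",b2w(p,B))-tB,proj("scene",b2w(p,B))-sB]
    f1,f2=F(p[3]); r+=[proj("top",b2w(p,f1))-tF,proj("scene",b2w(p,f2))-sF]
    r+=[proj("top",b2w(p,K(p[4])))-tK]
    Rr=[(.06,p[5]+.007,.032),(-.06,p[5]+.007,.032)]
    r+=[proj("top",b2w(p,Rr))-tR,proj("scene",b2w(p,Rr))-sR]
    return np.concatenate([x.ravel() for x in r])
s=least_squares(res,[.47,0,-.3,.03,-.5,.07],loss="soft_l1")
print(np.round(s.x,4)); print(np.round(res(s.x).reshape(-1,2),1).tolist())
np.save("p.npy",s.x)
E
python3 fit.py
```

```text
[ 0.5793 -0.0575 -0.338   0.0325 -0.2741  0.0684]
[[-1.2, -1.7], [0.3, 0.1], [0.3, 0.3], [-2.4, -0.6], [-0.5, 0.1], [0.2, -1.7], [-1.1, -1.4], [-1.3, -2.3], [0.8, -1.9], [0.5, -1.4], [-0.3, -0.6], [0.2, -1.6], [-0.4, -0.8], [0.4, -0.5], [0.3, -2.4], [-0.0, -0.5], [-0.3, -0.4], [-0.8, 0.0], [-0.4, -0.8], [-0.1, -1.0]]
```

The fit holds to about 1–2 px: the gap is about 36 mm and the knob bar's world angle is about -0.61 rad. Next I'll go behind the flange with the fingers shut.

Run:
```python
from geo import *
p=np.load("p.npy"); yaw=p[2]
# reachability checks
for y in (yaw,yaw+np.pi):
    q=bot.ik(b2w(p,(0,-.012,.16))[0],[np.pi,0,y]); print("push",y,None if q is None else np.round(q,2))
k=b2w(p,(.06,-.02,.039))[0]
for a0 in (p[2]+p[4]+np.pi/2,p[2]+p[4]-np.pi/2):
    for d in (0,-1.4):
        q=bot.ik(k,[np.pi,0,a0+d]); print("knob",k,a0+d,None if q is None else np.round(q,2))
```

```text
push -0.3380303602270927 [-0.18  0.53  0.4   1.73 -0.24  0.93 -0.02]
push 2.8035622933627002 [ 0.27  0.51 -0.3   1.73  0.18  0.94  2.7 ]
knob [ 0.62927701 -0.09622857  0.039     ] 0.9586748702946803 [ 0.1   0.71  0.02  1.69 -0.02  0.74  1.09]
knob [ 0.62927701 -0.09622857  0.039     ] -0.44132512970531956 [-0.08  0.74  0.33  1.69 -0.32  0.76 -0.04]
knob [ 0.62927701 -0.09622857  0.039     ] -2.182917783295113 [-0.38  0.93  0.95  1.69 -0.88  1.01 -1.29]
knob [ 0.62927701 -0.09622857  0.039     ] -3.582917783295113 [ 0.35  0.74 -0.41  1.68  0.38  0.8   2.47]
```

Run:
```python
from geo import *
p=np.load("p.npy"); yaw=p[2]; R=[np.pi,0,yaw]; ey=np.array([-np.sin(yaw),np.cos(yaw),0])
st=lambda:bot.get_state()
bot.gripper_to(0.0,30)
print("t",st()["time"],st()["finger_gap"])
bot.move_ptp(b2w(p,(0,-.012,.16))[0],R); print("t",st()["time"])
h=bot.movel(b2w(p,(0,-.012,.037))[0],speed=.08,until_force=6); s=st(); print(h,s["time"],s["tool_pos"],s["contact_force"])
bot.hold(.2); f0=st()["contact_force"]; np.save("f0.npy",f0)
h=bot.movel(b2w(p,(0,.035,.037))[0],speed=.02,until_force=1.5)
s=st(); bp=(s["tool_pos"]-b2w(p,(0,0,0))[0])@ey
print(h,s["time"],"boardy",bp,"F",np.round(s["contact_force"]-f0,2),"along",(s["contact_force"]-f0)@ey)
```

```text
t 1.7667 -0.00026519454146690214
t 4.5083
False 6.2 [ 0.57564227 -0.06881969  0.03745953] [-1.09897663 -0.15925217 -0.45755282]
True 7.7167 boardy 0.01344062815924856 F [-0.46 -0.03 -0.04] along -0.17538910274138123
```

Contact came at board y = 13.4 mm, as predicted. I'll slide it, then feel for the blocks in small steps.

Run:
```python
from geo import *
p=np.load("p.npy"); yaw=p[2]; ey=np.array([-np.sin(yaw),np.cos(yaw),0]); f0=np.load("f0.npy")
o=b2w(p,(0,0,0))[0]
def rd():
    a=[]
    for _ in range(4): bot.hold(.02); a.append(bot.get_state()["contact_force"]-f0)
    s=bot.get_state(); return round(s["time"],2),round(1e3*(s["tool_pos"]-o)@ey,2),round(float(-np.mean(a,0)@ey),2)
for y in (.020,.030,.040):
    h=bot.movel(b2w(p,(0,y,.037))[0],speed=.02,until_force=10); print(h,rd())
    if h: break
y=.040; ref=rd()[2]
while not h and y<.056:
    y+=.001
    h=bot.movel(b2w(p,(0,y,.037))[0],speed=.01,until_force=6); r=rd(); print(y,h,r)
    if r[2]>ref+4: break
```

```text
False (8.29, np.float64(20.4), 0.48)
False (9.01, np.float64(30.37), 1.91)
False (9.72, np.float64(40.22), 3.45)
0.041 False (10.11, np.float64(40.73), 4.91)
0.042 False (10.43, np.float64(41.75), 5.01)
0.043000000000000003 False (10.74, np.float64(42.75), 5.06)
0.044000000000000004 False (11.06, np.float64(43.72), 5.22)
0.045000000000000005 False (11.38, np.float64(44.71), 5.17)
0.046000000000000006 False (11.69, np.float64(45.74), 5.13)
0.04700000000000001 False (12.01, np.float64(46.75), 5.15)
0.04800000000000001 False (12.32, np.float64(47.74), 5.26)
0.04900000000000001 False (12.64, np.float64(48.5), 5.73)
0.05000000000000001 False (12.96, np.float64(48.5), 7.79)
```

The fence stopped at 48.5 mm, against a sliding force of 5.15 N. I'll raise the pressing force to about 6 N on the blocks.

Run:
```python
from geo import *
p=np.load("p.npy"); yaw=p[2]; ey=np.array([-np.sin(yaw),np.cos(yaw),0]); f0=np.load("f0.npy")
o=b2w(p,(0,0,0))[0]
def rd():
    a=[]
    for _ in range(4): bot.hold(.02); a.append(bot.get_state()["contact_force"]-f0)
    s=bot.get_state(); return round(s["time"],2),round(1e3*(s["tool_pos"]-o)@ey,2),round(float(-np.mean(a,0)@ey),2)
y=.050
while y<.056:
    y+=.0005
    bot.movel(b2w(p,(0,y,.037))[0],speed=.01,until_force=5); r=rd(); print(y,r)
    if r[2]>10.8: break
bot.hold(.4); print(rd())
im=bot.capture("scene"); import cv2; cv2.imwrite("pics/s2.png",cv2.resize(im[140:300,130:340],None,fx=3,fy=3,interpolation=cv2.INTER_CUBIC))
```

```text
0.0505 (13.28, np.float64(48.57), 8.85)
0.051000000000000004 (13.59, np.float64(48.53), 10.27)
0.051500000000000004 (13.91, np.float64(48.6), 11.23)
(14.38, np.float64(48.58), 11.1)
```

View pics/s2.png

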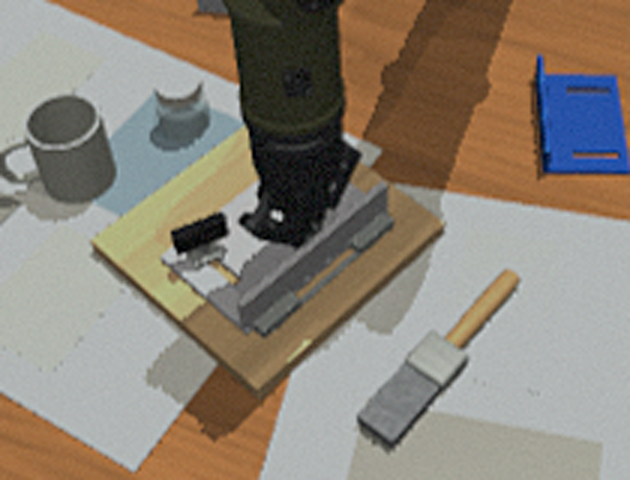

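The flange now sits flush on both blocks, at crop (278,310) and (372,232). I'll back off, then go above the knob, descend and grip it.

Run:
```python
from geo import *
import cv2
p=np.load("p.npy"); k=lambda z:b2w(p,(.06,-.02,z))[0]; a0=p[2]+p[4]+np.pi/2
bot.movel(b2w(p,(0,.030,.037))[0],speed=.05)
bot.movel(b2w(p,(0,.030,.13))[0],speed=.15)
bot.gripper_to(.05,40)
bot.move_ptp(k(.13),[np.pi,0,a0]); print(bot.get_state()["time"])
h=bot.movel(k(.039),speed=.08,until_force=6); bot.hold(.3); s=bot.get_state(); print(h,s["time"],s["tool_pos"],k(.039))
if not h:
    np.savez("k0.npz",f=s["contact_force"],t=s["torque"])
    bot.gripper_to(0.0,40); bot.hold(.3); e=bot.get_state()
    print(e["time"],e["finger_gap"],e["tool_pos"],np.round(e["contact_force"]-s["contact_force"],2),np.round(e["torque"]-s["torque"],3))
    im=bot.capture("scene"); cv2.imwrite("pics/s3.png",cv2.resize(im[140:300,130:340],None,fx=3,fy=3,interpolation=cv2.INTER_CUBIC))
```

```text
17.3667
False 18.9583 [ 0.62940679 -0.09622191  0.0392947 ] [ 0.62927701 -0.09622857  0.039     ]
19.6833 0.011324179952531575 [ 0.62863243 -0.09756624  0.03914655] [-3.85 -4.58  2.98] [-0.885  0.727 -0.058]
```

View pics/s3.png

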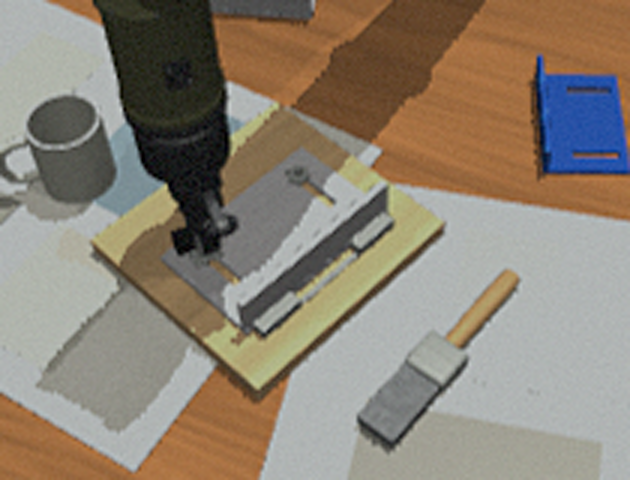

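The knob is gripped: the gap is 11.3 mm and the bar is about 1.5 mm off my estimate. I'll re-centre across the jaws as I turn clockwise in small steps, and read the torque at rest after each.

```bash
cat > turn.py <<'E'
from geo import *
import json
z=np.load("k0.npz")
def rd():
    F=[];M=[]
    bot.hold(.1)
    for _ in range(5): bot.hold(.02); s=bot.get_state(); F.append(s["contact_force"]-z["f"]);M.append(s["torque"]-z["t"])
    return s,np.mean(F,0),np.mean(M,0)
def step(c,a):
    bot.movel([c[0],c[1],.0392],speed=.05,rotation=[np.pi,0,a])
    s,F,M=rd(); j=np.array([np.cos(a),np.sin(a)])
    print("t %.2f a %.3f act %.3f pos %s F %s Mz %.3f"%(s["time"],a,s["orientation"][2],np.round(1e3*s["tool_pos"],1),np.round(F,1),M[2]),flush=True)
    c=np.array(c)+j*(j@(s["tool_pos"][:2]-c))   # centre across the jaws
    return c,M[2],F
E
python3 - <<'E'
from turn import *
s=bot.get_state(); c=s["tool_pos"][:2]; a=s["orientation"][2]
for _ in range(3):
    a-=.08; c,M,F=step(c,a)
json.dump([c.tolist(),a],open("st.json","w"))
E
```

```text
t 20.17 a 0.877 act 0.879 pos [628.8 -97.5  39.2] F [-0.5 -1.5 -0.4] Mz -0.063
t 20.60 a 0.797 act 0.799 pos [629.  -97.4  39.2] F [ 0.9 -1.3 -1.1] Mz -0.054
t 21.03 a 0.717 act 0.719 pos [629.1 -97.2  39.2] F [ 1.5 -0.9 -1.9] Mz -0.028
```

```bash
sed -i 's|Mz %.3f"%(|Mz %.3f j7 %.3f"%(|; s|M\[2\]),flush|M[2],s["joint_efforts"][6]),flush|' turn.py
python3 - <<'E'
from turn import *
c,a=json.load(open("st.json"))
for _ in range(4):
    a-=.06; c,M,F=step(c,a)
    if M>.25: break
json.dump([np.array(c).tolist(),a],open("st.json","w"))
E
```

```text
t 21.47 a 0.657 act 0.659 pos [629.2 -97.1  39.2] F [ 2.4 -1.  -2.7] Mz -0.064 j7 0.067
t 21.90 a 0.597 act 0.599 pos [629.4 -97.   39.2] F [ 3.1 -0.9 -3.6] Mz -0.046 j7 0.066
t 22.33 a 0.537 act 0.539 pos [629.6 -96.9  39.2] F [ 3.9 -0.7 -4. ] Mz -0.027 j7 0.064
t 22.77 a 0.477 act 0.479 pos [629.7 -96.8  39.2] F [ 4.2 -0.6 -4.1] Mz -0.024 j7 0.062
```

```bash
sed -i 's|^    c=np.array(c)+j.*|    c=s["tool_pos"][:2]+F[:2]*1.5e-4   # yield to lateral force|' turn.py
python3 - <<'E'
from turn import *
c,a=json.load(open("st.json"))
for _ in range(5):
    a-=.06; c,M,F=step(c,a)
    if M>.06: break
json.dump([np.array(c).tolist(),a],open("st.json","w"))
E
```

```text
t 23.20 a 0.417 act 0.419 pos [629.8 -96.7  39.2] F [ 5.1 -0.7 -4.9] Mz -0.056 j7 0.071
t 23.63 a 0.357 act 0.359 pos [630.  -96.7  39.2] F [ 1.   0.9 -1.4] Mz -0.050 j7 0.060
t 24.07 a 0.297 act 0.299 pos [630.2 -96.7  39.2] F [ 2.4 -0.7 -2.5] Mz -0.024 j7 0.064
t 24.50 a 0.237 act 0.239 pos [630.4 -96.5  39.2] F [ 1.3  0.8 -1.4] Mz -0.041 j7 0.066
t 24.93 a 0.177 act 0.179 pos [630.6 -96.5  39.2] F [ 1.2 -0.  -1.8] Mz -0.045 j7 0.066
```

Run:
```python
from turn import *
import cv2
c,a=json.load(open("st.json"))
for _ in range(4):
    a-=.05; c,M,F=step(c,a)
    if M>.03 or M<-.12: break
json.dump([np.array(c).tolist(),a],open("st.json","w"))
im=bot.capture("scene"); cv2.imwrite("pics/s4.png",cv2.resize(im[160:270,130:280],None,fx=5,fy=5,interpolation=cv2.INTER_CUBIC))
```

```text
t 25.37 a 0.127 act 0.129 pos [630.7 -96.5  39.2] F [ 1.3  0.2 -1.8] Mz -0.062 j7 0.070
t 25.80 a 0.077 act 0.078 pos [630.8 -96.5  39.2] F [ 0.7  0.3 -1.2] Mz -0.051 j7 0.078
t 26.23 a 0.027 act 0.028 pos [631.  -96.5  39.2] F [ 1.  -0.4 -1.2] Mz -0.012 j7 0.036
t 26.67 a -0.023 act -0.021 pos [631.1 -96.5  39.2] F [ 1.1  0.5 -0.5] Mz 0.050 j7 -0.046
```

View pics/s4.png

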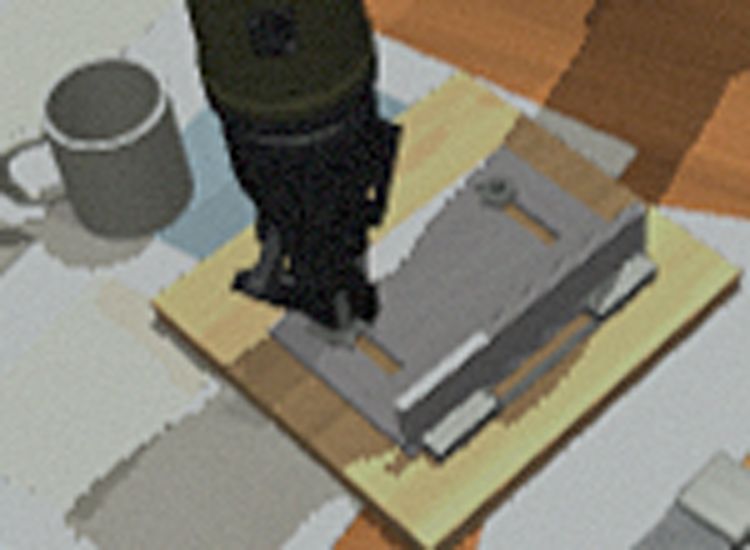

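The torque is climbing: j7 went from 0.066 to -0.046 and Mz from -0.045 to +0.05, a rise of about 0.1 N m. The picture shows the fence still flush against the blocks, at crop (460,425) and (625,285). One small step more, then release.

Run:
```python
from turn import *
import cv2
c,a=json.load(open("st.json"))
a-=.028; c,M,F=step(c,a)
s,F,M=rd(); print(M[2],s["joint_efforts"][6])
bot.gripper_to(.05); p=bot.get_state()["tool_pos"]
bot.movel([p[0],p[1],.16],speed=.1)
bot.move_ptp([.42,.25,.25],[np.pi,0,a]); print(bot.get_state()["time"],bot.get_state()["contact_force"])
for n,sl in (("scene",np.s_[160:270,130:280]),("top",np.s_[80:220,210:350])):
    im=bot.capture(n); cv2.imwrite(f"pics/{n}5.png",cv2.resize(im[sl],None,fx=4,fy=4,interpolation=cv2.INTER_CUBIC))
a=cv2.imread("pics/scene5.png");b=cv2.imread("pics/top5.png"); b=cv2.resize(b,(200*440//200,440)); cv2.imwrite("pics/f5.png",cv2.resize(np.hstack([a,b]),None,fx=.75,fy=.75))
```

```text
t 27.15 a -0.051 act -0.050 pos [631.2 -96.5  39.3] F [-0.2 -0.4  1. ] Mz 0.149 j7 -0.148
0.1801761513906802 -0.1609176630154252
30.675 [-0.00623345 -0.27089072  0.31826994]
```

View pics/f5.png

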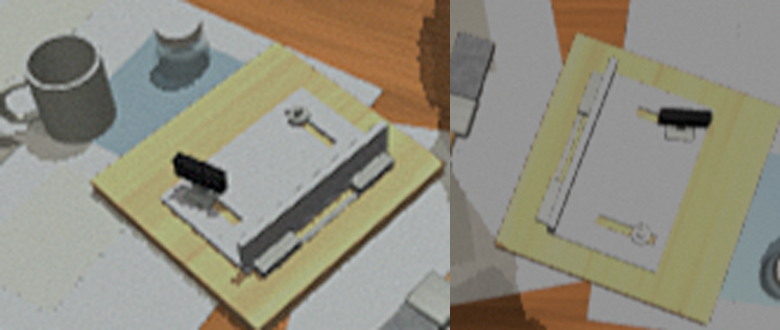

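Mug, jar, brush and fence are all in place. In both views the fence is flush on the blocks, with the bar knob turned and released. I'm handing it in.

```bash
python3 -c "
from plant import bot
bot.job_done(); print(bot.get_state()['time'])"
```

```text
the job is handed in; nothing more can be done
the job is handed in; nothing more can be done
```

The fence is up against both register blocks and clamped by the knob. I handed the job in at about 31 s of the 67 s allowed, and it reported no verdict.

- **Fence:** I pushed it about 35 mm with shut fingers. Sliding took 5.1 N, and it stopped dead at the blocks. I raised the push to 11.1 N, so about 6 N pressed on the blocks.
- **Knob:** I turned it clockwise by about 1.0 rad. The resting torque started rising over the last 0.1 rad or so.
- **Torque checks:** The last resting readings showed a rise over the free baseline of 0.21 N m at the wrist and 0.22 N m at joint 7. That is just above the 0.1–0.2 firm range and well under 0.4. The turn past contact (about 0.1 rad) suggests a lower rise, about 0.14 N m. The clamp force itself was not measured.
- **Oddity:** The free resting torque read about -0.05 N m, not the +0.12 N m I expected, so I judged only by the rise.
- **Final look:** Both cameras showed the fence flush on the blocks and the gripper clear. The mug and jar, and the part of the brush in view, looked unmoved. I judged this by eye and did not re-measure the face gap to the 1.5 mm limit after letting go.

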